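# Check a spindle's thread with the matching comb leaf

### The arm

A 7-joint arm with a two-finger parallel gripper is mounted at the origin on the work surface. World frame = base frame: x ahead of the robot, y to its left, z up, the work surface at z = 0. Lengths are in m, angles in rad, forces in N, time in s.
With the tool pointing down it reaches from about 0.4 to 0.875 m from the base axis. Payload 19.3 kg.
Tool frame: the origin (TCP) lies at the very end of the fingers, on their centre line; the grasp point (between the pads) lies 19 mm behind it; z points along the fingers, y is the line along which they close (so a half turn about z gives the same grasp; the last joint's range is limited). The gripper opens to 85 mm and grips with 20 to 120 N. Pads are 22 mm wide; open, the fingers measure 114 mm over their backs; the gripper's body (76 mm by 85 mm) begins 54 mm behind the grasp point. The pads swing forward as they close: fully open they stand 13 mm farther back than shut.
Start: joints at [1.068, 0.521, -0.036, 1.599, 0.021, 1.021, -0.113], TCP at [0.262, -0.567, 0.231] pointing down, gripper open.
Joint ranges: [-2.91, 2.91], [-0.3, 2.13], [-1.5, 1.42], [0.17, 2.43], [-1.26, 4.41], [0.16, 1.93], [-2.52, 2.52]. Speed limits (rad/s): [1.89, 1.89, 2.39, 2.39, 3.01, 3.01, 3.01].

### API

Orientations are given as [roll, pitch, yaw] about the fixed x, y, z axes, in that order (R = Rz(yaw) Ry(pitch) Rx(roll)).
In Python, from workcell import bot gives the robot as it stands.
- The arm moves only by the tool servo_tool, never from a script. Its argument "plan" is a list of rows, each a list of 7 numbers: the finger opening in cm, from 0 to 8.54, then the shift along the tool's x, y, z in cm, then the turn, a rotation vector about the tool's x, y, z in degrees. In form: [[fingers, x, y, z, wx, wy, wz], ...]. A call has 1 to 10 rows; each row is the pose to reach, as a shift and turn from the pose commanded when the call began, along the tool's axes at that moment; what a row does not reach only later rows make up. A row lasts 1/10 s, in which the tool goes at most 50 mm and 8.59 degrees, less where a joint would pass 70% of its speed; a pose out of reach is approached as far as the arm can. A call with a gripper value outside its range is refused whole. The fingers move at their own pace and stop on an object; "force" is the grip in N (left out, the last holds). Time passes only in rows, so rows that repeat a pose let the fingers close. It gives the time, the measured TCP pose, the force, the opening and the grip force at its end, in the units of the state.
- bot.observe(): the state, without advancing time (a new reading comes with each control period).
- bot.grab_frame(name): name is "side" or "top"; returns a dict with "frame" (384x512x3 uint8, blue, green, red), "mtx" (3x3 intrinsics, pixels), "R" (3x3) and "t" (3): a world point X has camera coordinates R X + t. Camera axes: x right, y down, z forward; pixel columns grow to the right and rows downward; lengths in m; the calibration is good to about 2 mm. A picture is of the moment at which its call begins. There is no depth.
- bot.job_done(): hands the job in; it is judged then, once.
The state is a dict: "clock": time; "qpos": joint angles; "qd": joint speeds; "joint_efforts": joint torques, N m; "position": TCP position; "tool_rot": TCP orientation; "force": force on the tool from outside, world axes, zero at the start; "moment": the same for the moment, N m; "grip_width": finger opening in m; "finger_force": force on a finger pad.
Only numpy, scipy, OpenCV 4.12 (cv2) and the standard library are available. Lean on these libraries where they do the work, as an engineer would, in place of code of your own. Each camera call takes 0.05 s, during which the arm holds its last target. There are 200 camera calls.

### The job

Find the comb leaf whose teeth match the thread of the screw in the gauging rest, lay it flat on the ledge about opposite the middle of the bar, and seat its teeth fully home in the thread so that it sits square and without a gap. Slide the check bar up against the leaf's back edge to prove it sits flat, and leave it all there, with the other two leaves and the other things on the bench undisturbed.

Things in the scene. Friction and masses are not known exactly. Their poses are not given: they have to be found in the camera images.
- leaf_7: Loose steel comb leaf lying flat, plate 34 x 64 x 6 mm: 8 blunt teeth 7 mm apart on one long edge, 3.5 mm deep, 2.0 mm wide at the tip; mid-edge is between two teeth. On top a black grip 14 (x) x 24 (y) x 30 mm tall. 0.12 kg, oiled. Origin: underside, below the grip's centre; x to the teeth, y along them. Tooth roots at x=22, tips 25.5, smooth back edge -12; plate top z=6, grip top z=36 mm.
- leaf_10: Loose steel comb leaf lying flat, plate 34 x 64 x 6 mm: 6 blunt teeth 10 mm apart on one long edge, 5 mm deep, 2.8 mm wide at the tip; mid-edge is between two teeth. On top a black grip 14 (x) x 24 (y) x 30 mm tall. 0.12 kg, oiled. Origin: underside, below the grip's centre; x to the teeth, y along them. Tooth roots at x=22, tips 27, smooth back edge -12; plate top z=6, grip top z=36 mm.
- leaf_14: Loose steel comb leaf lying flat, plate 34 x 64 x 6 mm: 4 blunt teeth 14 mm apart on one long edge, 7 mm deep, 3.9 mm wide at the tip; mid-edge is between two teeth. On top a black grip 14 (x) x 24 (y) x 30 mm tall. 0.12 kg, oiled. Origin: underside, below the grip's centre; x to the teeth, y along them. Tooth roots at x=22, tips 29, smooth back edge -12; plate top z=6, grip top z=36 mm.
- screw: Fixed level steel screw, 250 mm long, 40 mm over its thread crests, 10 mm pitch, grooves 5.5 mm deep, 7.4 mm wide at the mouth, thread on the middle 145 mm. Its place along the saddles varies. Origin: on the axis, mid-length; y along it, x away from the ledge. Facing the ledge (-x side) crests are at y = 0, +-10, +-20.. mm, grooves midway.
- leaf_home (a point): Point fixed to the screw where the origin of a fully home matching leaf would be (axes parallel to the screw's): 42 mm from the screw's axis on the ledge side, at ledge height (3 mm below the axis), level with a crest at mid-length. Homes repeat every 10 mm along the screw (y).
- rest: Gauging rest: fixed aluminium block 210 (x) x 220 (y) mm. Origin: centre of underside, on the bench; x points across to the screw, y along it. Flat ledge, top z=33 mm, from x=-105 to 40; the screw's axis is at x=62, z=36, in two dark saddles at y=+-98 (16 mm wide, tops at z=56). The sliding bar runs on the ledge.
- bar (a joint): Sliding check bar on the ledge: dark steel, 90 mm long (y, centred on the rest), front face 10 mm high. Value in m: 0 fully back, grows towards the screw, end of travel 0.055. Front face at x = -40 mm + value in the rest's frame: it meets the back edge of a fully home leaf at 0.048. Starts at 0 to 0.015. 2.5 N of friction, no spring: stays where left.
- bar_tab (a point): Top centre of the bar's upright black grip tab, 71 mm above the bench; tab 14 (x) x 22 mm (y), reaching 30 mm down from here, 22 mm behind the bar's front face. Moves with the bar. Axes as the rest's.
- bearing: Bystander: ball bearing, 22 mm across, 7 mm high, loose. Origin: centre of underside.
- screwdriver: Bystander: screwdriver lying on the bench, loose.
- motor: Bystander: stepper motor, 42 mm square, 40 mm high and a 24 mm shaft on top, loose. Origin: centre of underside.
- glue: Bystander: white glue bottle, 44 mm across, 130 mm tall, loose. Origin: centre of underside.
- caliper: Bystander: caliper lying flat, 230 mm long, loose.
- bracket: Bystander: white printed bracket, 50 x 40 x 40 mm, loose. Origin: centre of underside.
- shims: Bystander: flat round tin, 56 mm across, 22 mm high, loose. Origin: centre of underside.
Mind the look-alikes: they are no part of the job. Leave any turquoise look-alike of the leaf_10 alone.

How it is judged:
By the outcome, as a careful person would: the job done as asked, in the order asked, and still so for the second after the job is handed in, with the robot touching nothing.
It also fails if it takes over 48 s, if anything falls off the work surface, if the arm or the gripper's body presses on something with over 40 N, if the wrist force passes 120 N, or if a joint passes its speed limit or range.

## Working session

There is one attempt and no reset: what is moved stays moved. The work goes in short steps, Python scripts to look and compute and a tool call to move; the robot and the scene stay as the last step left them, time stands still between calls to the robot, and variables do not carry over. Pictures are saved under pics/ and viewed, at most 10 in all, crops included, and the job is handed in when it is done.

Besides the shell and the picture viewer there is one more tool, called after ">>>" as a command line: name --pt "numbers of a row" for each row, then --argument value for the rest. servo_tool: Moves the arm, as the interface text tells. Its arguments: {"type":"object","properties":{"plan":{"type":"array","items":{"type":"array","items":{"type":"number"}}},"force":{"type":"number"}},"required":["plan"]}

```bash
mkdir -p pics; cat > h.py <<'E'
import numpy as np, cv2
from workcell import bot
def snap(n,f):
    d=bot.grab_frame(n); cv2.imwrite(f'pics/{f}.png',d['frame']); np.savez(f'pics/{f}.npz',**d); return d
def ray(f,u,v,z):
    d=np.load(f'pics/{f}.npz'); r=d['R'].T@np.linalg.solve(d['mtx'],[u,v,1.]); c=-d['R'].T@d['t']
    return c+r*(z-c[2])/r[2]
def proj(f,X):
    d=np.load(f'pics/{f}.npz'); p=d['mtx']@(d['R']@np.asarray(X,float)+d['t']); return p[:2]/p[2]
E
python3 - <<'E'
from h import *
for n in('top','side'):
    d=snap(n,n+'0'); print(n,d['mtx'].round(1).tolist(),(-d['R'].T@d['t']).round(3),d['R'].round(2).tolist())
a=cv2.imread('pics/top0.png'); cv2.imwrite('pics/top0b.png',cv2.resize(a,(800,600),interpolation=cv2.INTER_CUBIC))
a=cv2.imread('pics/side0.png'); cv2.imwrite('pics/side0b.png',cv2.resize(a,(800,600),interpolation=cv2.INTER_CUBIC))
print(bot.observe())
E
```

```text
top [[374.0, 0.0, 256.6], [0.0, 374.0, 190.4], [0.0, 0.0, 1.0]] [0.46  0.108 0.833] [[0.02, -1.0, 0.05], [-0.99, -0.03, -0.13], [0.13, -0.05, -0.99]]
side [[483.9, 0.0, 251.9], [0.0, 483.9, 195.4], [0.0, 0.0, 1.0]] [0.343 0.908 0.882] [[-0.97, -0.25, 0.01], [-0.18, 0.68, -0.71], [0.17, -0.69, -0.7]]
{'clock': 0.1, 'qpos': array([ 1.06778654,  0.52200603, -0.03631567,  1.59992958,  0.02123279,
        1.02112608, -0.11281367]), 'qd': array([ 0.00052022, -0.00251852,  0.00133052, -0.00347724,  0.0016081 ,
        0.00093339,  0.00137095]), 'joint_efforts': array([ 3.60421902e-03, -9.28495359e+01,  1.98458500e+00, -3.70534194e+01,
        1.82144920e-02,  5.37290209e-03,  8.43968223e-06]), 'position': array([ 0.26196603, -0.56711402,  0.23075894]), 'tool_rot': array([-3.14051484e+00,  1.10036124e-04,  4.32791757e-01]), 'force': array([0.90310575, 0.28660199, 0.07292842]), 'moment': array([-0.02073391, -0.03830297, -0.0586664 ]), 'finger_force': 0.0, 'grip_width': 0.08520918635374664}
```

View pics/top0b.png

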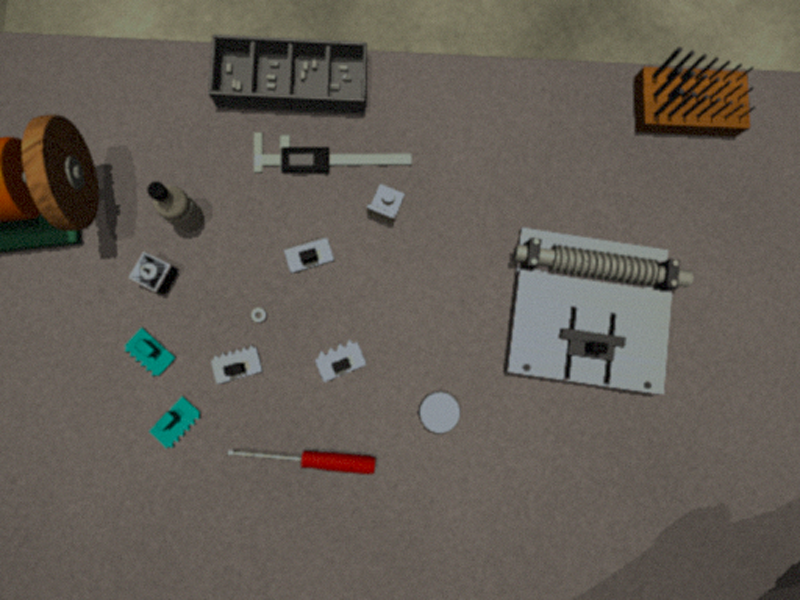

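View pics/side0b.png

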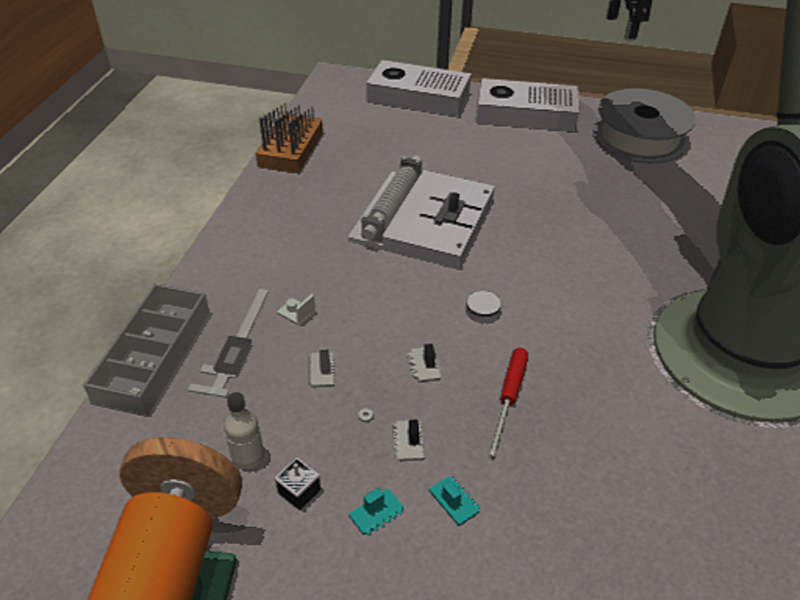

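The top view shows the white leaves at about (309,255), (236,365) and (341,361), with the rest at (590,310) and the bar tab at (595,348). The look-alikes are turquoise. Next I'll enlarge the leaves and the rest.

```bash
python3 - <<'E'
from h import *
a=cv2.imread('pics/top0.png')
b=cv2.resize(a[145:250,130:240],None,fx=5,fy=5,interpolation=cv2.INTER_CUBIC)
cv2.imwrite('pics/c1.png',b)
b=cv2.resize(a[140:260,318:452],None,fx=5,fy=5,interpolation=cv2.INTER_CUBIC)
cv2.imwrite('pics/c2.png',b)
E
```

```text
(no output)
```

View pics/c1.png

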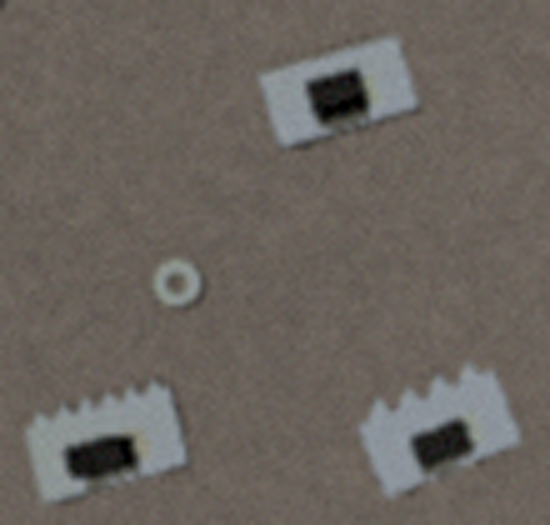

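View pics/c2.png

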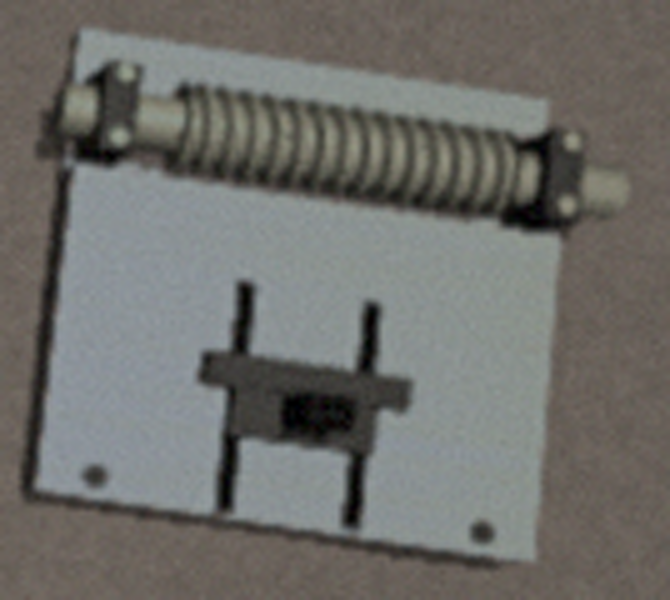

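Lower-left leaf (c1, about (107,450)) has 6 teeth, so it is leaf_10. Lower-right has 4 teeth, and the upper one shows fine teeth. In c2 the saddles are near (122,105) and (570,171), the ledge's back corners near (38,488) and (535,562), and the screw ends near (62,105) and (628,188).

```bash
cat >> h.py <<'E'
from scipy.optimize import least_squares
def place(p,P):
    c,s=np.cos(p[2]),np.sin(p[2]); P=np.asarray(P,float)
    return np.c_[p[0]+c*P[:,0]-s*P[:,1],p[1]+s*P[:,0]+c*P[:,1],P[:,2]]
def fit(f,P,uv,p0):
    r=lambda p:(np.array([proj(f,X) for X in place(p,P)])-uv).ravel()
    s=least_squares(r,p0,loss='soft_l1'); return s.x,s.fun.reshape(-1,2)
E
python3 - <<'E'
from h import *
m=1e-3
P=np.array([[-105,110,33],[-105,-110,33],[62,98,56],[62,-98,56]])*m
uv=np.array([[38,488],[535,562],[121.5,105],[570,171.5]])/5+[318,140]-0.4
rest,res=fit('top0',P,uv,[.62,-.25,0]); print('rest',rest.round(4),np.degrees(rest[2]),res.round(2).tolist())
# screw ends in rest frame
for q in([62,105],[628,188]):
    w=ray('top0',*(np.array(q)/5+[318,140]-.4),.036)-[rest[0],rest[1],0]
    c,s=np.cos(rest[2]),np.sin(rest[2]); print('end rest xy',c*w[0]+s*w[1],-s*w[0]+c*w[1])
uvt=np.array([320,412])/5+[318,140]-.4
w=ray('top0',*uvt,.071);print('tab',w.round(4)); w=w-[rest[0],rest[1],0];print('tab rest',c*w[0]+s*w[1],-s*w[0]+c*w[1])
P=np.array([[-12,32,6],[-12,-32,6],[27,25,6],[27,-25,6],[0,0,36]])*m
uv=np.array([[47,500],[187,463],[38,415],[158,384],[101,457]])/5+[130,145]-.4
leaf,res=fit('top0',P,uv,[.4,.3,.2]);print('leaf',leaf.round(4),np.degrees(leaf[2]),res.round(2).tolist())
# cross-check in side view: predicted corners
print('side px (800)',[ (proj('side0',X)*1.5625).round().tolist() for X in place(leaf,P)])
R=np.array([[-105,110,33],[-105,-110,33],[62,98,56],[62,-98,56]])*m
print('side rest',[ (proj('side0',X)*1.5625).round().tolist() for X in place(rest,R)])
print(np.hypot(*leaf[:2]),np.hypot(*rest[:2]))
E
```

```text
rest [ 0.5595 -0.2022 -0.1197] -6.858551406403658 [[-0.18, 0.09], [0.32, -0.05], [0.3, -0.21], [-0.46, 0.17]]
end rest xy 0.062452027566938365 0.11968808767968228
end rest xy 0.06421488932022221 -0.13587045552159258
tab [ 0.5022 -0.1898  0.071 ]
tab rest -0.05832601877590305 0.005409571674914651
leaf [0.4622 0.2916 0.2895] 16.588066101099287 [[-0.16, 0.79], [1.03, 0.34], [0.74, -0.6], [-0.55, -0.41], [-0.84, -0.05]]
side px (800) [[423.0, 456.0], [420.0, 419.0], [394.0, 453.0], [393.0, 423.0], [414.0, 424.0]]
side rest [[459.0, 255.0], [494.0, 185.0], [372.0, 218.0], [410.0, 160.0]]
0.5464950329723299 0.5948581391570583
```

```bash
cat >> h.py <<'E'
from scipy.spatial.transform import Rotation as Ro
REST=np.array([0.5595,-0.2022,-0.1197]); LEAF=np.array([0.4622,0.2916,0.2895])
def to(*T):
    "each T: x,y,z,yaw(deg), tool down -> shift cm, turn deg from present pose"
    o=bot.observe(); R0=Ro.from_euler('xyz',o['tool_rot'])
    for x,y,z,yaw in T:
        s=R0.inv().apply(np.array([x,y,z])-o['position'])*100
        t=(R0.inv()*Ro.from_euler('xyz',[180,0,yaw],degrees=True)).as_rotvec(degrees=True)
        print(s.round(2),t.round(2))
def st():
    o=bot.observe(); print(round(o['clock'],2),o['position'].round(4),np.degrees(o['tool_rot']).round(2),o['force'].round(1),round(o['grip_width'],4),round(o['finger_force'],1))
E
python3 -c "
from h import *
st();to((.5,-.1,.2,16.6),(.462,.2916,.14,16.6),(.462,.2916,.011,16.6))"
```

```text
0.1 [ 0.262  -0.5671  0.2308] [-1.7994e+02  1.0000e-02  2.4800e+01] [0.9 0.3 0.1] 0.0852 0.0
[ 41.2  -32.42   3.11] [-0.06  0.01  8.2 ]
[ 54.18 -69.55   9.14] [-0.06  0.01  8.2 ]
[ 54.18 -69.54  22.04] [-0.06  0.01  8.2 ]
```

>>> servo_tool --pt "8.5 41.2 -32.4 3.1 0 0 8.2" --pt "8.5 41.2 -32.4 3.1 0 0 8.2" --pt "8.5 41.2 -32.4 3.1 0 0 8.2" --pt "8.5 41.2 -32.4 3.1 0 0 8.2" --pt "8.5 41.2 -32.4 3.1 0 0 8.2" --pt "8.5 41.2 -32.4 3.1 0 0 8.2" --pt "8.5 41.2 -32.4 3.1 0 0 8.2" --pt "8.5 41.2 -32.4 3.1 0 0 8.2" --pt "8.5 41.2 -32.4 3.1 0 0 8.2" --pt "8.5 41.2 -32.4 3.1 0 0 8.2"

```text
clock: 1.1
position: [0.4893, -0.1208, 0.2016]
tool_rot: [3.142, 0.0, 0.29]
force: [0.3, -1.0, -0.4]
grip_width: 0.0848
finger_force: 0.0
```

```bash
python3 -c "
from h import *
st();to((.462,.2916,.14,16.6))"
```

```text
1.1 [ 0.4893 -0.1208  0.2016] [1.800e+02 1.000e-02 1.659e+01] [ 0.3 -1.  -0.4] 0.0848 0.0
[  9.15 -40.31   6.16] [ 0.    0.01 -0.01]
```

>>> servo_tool --pt "8.5 9.15 -40.3 6.1 0 0 0" --pt "8.5 9.15 -40.3 6.1 0 0 0" --pt "8.5 9.15 -40.3 6.1 0 0 0" --pt "8.5 9.15 -40.3 6.1 0 0 0" --pt "8.5 9.15 -40.3 6.1 0 0 0" --pt "8.5 9.15 -40.3 6.1 0 0 0" --pt "8.5 9.15 -40.3 6.1 0 0 0" --pt "8.5 9.15 -40.3 6.1 0 0 0" --pt "8.5 9.15 -40.3 6.1 0 0 0" --pt "8.5 9.15 -40.3 6.1 0 0 0"

```text
clock: 2.1
position: [0.4603, 0.2924, 0.14]
tool_rot: [-3.141, 0.001, 0.294]
force: [-0.3, -0.4, 0.1]
grip_width: 0.085
finger_force: 0.0
```

```bash
python3 -c "
from h import *
st();to((.462,.2916,.06,16.6),(.462,.2916,.011,16.6))"
```

```text
2.1 [0.4603 0.2924 0.14  ] [-1.7995e+02  6.0000e-02  1.6830e+01] [-0.3 -0.4  0.1] 0.085 0.0
[0.15 0.13 8.  ] [-0.05  0.06  0.23]
[ 0.16  0.13 12.9 ] [-0.05  0.06  0.23]
```

>>> servo_tool --pt "8.5 0.15 0.1 4 0 0 0" --pt "8.5 0.15 0.1 8 0 0 0" --pt "8.5 0.15 0.1 11 0 0 0" --pt "8.5 0.15 0.1 12.9 0 0 0" --pt "8.5 0.15 0.1 12.9 0 0 0" --pt "1.8 0.15 0.1 12.9 0 0 0" --pt "1.8 0.15 0.1 12.9 0 0 0" --pt "1.8 0.15 0.1 12.9 0 0 0" --pt "1.8 0.15 0.1 12.9 0 0 0" --pt "1.8 0.15 0.1 12.9 0 0 0" --force 50

```text
clock: 3.1
position: [0.4636, 0.2893, 0.0127]
tool_rot: [-3.141, -0.001, 0.29]
force: [-2.5, -1.7, 11.7]
grip_width: 0.0231
finger_force: 48.9
```

```bash
python3 -c "
from h import *
st();to((.47,.2916,.131,0))"
```

```text
3.1 [0.4636 0.2893 0.0127] [-1.7998e+02 -7.0000e-02  1.6590e+01] [-2.5 -1.7 11.7] 0.0231 48.9
[  0.69  -0.04 -11.83] [-0.03 -0.07 16.59]
```

>>> servo_tool --pt "1.8 0 0 -2 0 0 0" --pt "1.8 0 0 -5 0 0 0" --pt "1.8 0 0 -9 0 0 0" --pt "1.8 0 0 -12 0 0 0" --pt "1.8 0 0 -12 0 0 0"

```text
clock: 3.6
position: [0.4648, 0.2901, 0.1358]
tool_rot: [-3.14, -0.006, 0.289]
force: [0.5, -0.2, -1.5]
grip_width: 0.023
finger_force: 49.7
```

```bash
python3 -c "
from h import *
st();w=place(REST,[[.008,.002,.1]])[0];print(w);to((w[0],w[1],.115,np.degrees(REST[2])))"
```

```text
3.6 [0.4648 0.2901 0.1358] [-179.9    -0.33   16.58] [ 0.5 -0.2 -1.5] 0.023 49.7
[ 0.56768158 -0.20116963  0.1       ]
[-4.17 50.02  1.96] [-0.17 -0.31 23.44]
```

>>> servo_tool --pt "1.8 -0.4 5 0 0 0 3" --pt "1.8 -0.8 10 0 0 0 7" --pt "1.8 -1.2 15 0 0 0 11" --pt "1.8 -1.6 20 0 0 0 15" --pt "1.8 -2 25 0 0 0 19" --pt "1.8 -2.5 30 0 0 0 23.4" --pt "1.8 -3 35 0.5 0 0 23.4" --pt "1.8 -3.4 40 1 0 0 23.4" --pt "1.8 -3.8 45 1.5 0 0 23.4" --pt "1.8 -4.2 50 2 0 0 23.4"

```text
clock: 4.6
position: [0.5649, -0.2014, 0.1112]
tool_rot: [-3.142, 0.001, -0.119]
force: [-0.0, 0.8, -1.1]
grip_width: 0.0231
finger_force: 49.8
```

>>> servo_tool --pt "1.8 0 0 0 0 0 0" --pt "1.8 0 0 0 0 0 0" --pt "1.8 0 0 0 0 0 0"

```text
clock: 4.9
position: [0.5649, -0.1982, 0.1116]
tool_rot: [-3.141, 0.001, -0.118]
force: [0.0, 0.8, -1.2]
grip_width: 0.0227
finger_force: 49.8
```

```bash
python3 - <<'E'
from h import *
st()
snap('top','top1'); snap('side','side1')
w=place(REST,[[.01,.002,.1]])[0];to((w[0],w[1],.05,np.degrees(REST[2])))
# thread phase: sample along screw at several x offsets
f='top0'; g=cv2.cvtColor(np.load('pics/top0.npz')['frame'],cv2.COLOR_BGR2GRAY).astype(np.float32)
for dx,z in((-.021,.036),(-.0195,.036),(-.018,.042),(-.014,.050),(-.007,.0545),(0,.056),(.007,.0545),(.014,.05)):
    y=np.arange(-.068,.055,.0005); uv=np.array([proj(f,X) for X in place(REST,np.c_[0*y+.062+dx,y,0*y+z])],np.float32)
    v=cv2.remap(g,uv[None,:,0],uv[None,:,1],cv2.INTER_CUBIC)[0]; v=v-np.polyval(np.polyfit(y,v,2),y)
    best=max(((abs(np.sum(v*np.exp(-2j*np.pi*y/p))),p) for p in np.arange(.009,.011,.00005)))
    c=np.sum(v*np.exp(-2j*np.pi*y/.01)); print(dx,'peak period mm',round(best[1]*1e3,2),'amp',round(abs(c)/len(y),1),'bright at y mm mod10',round((-np.angle(c)/2/np.pi*10)%10,2))
a=cv2.imread('pics/top1.png')
cv2.imwrite('pics/c3.png',cv2.resize(a[130:260,318:452],None,fx=4.5,fy=4.5,interpolation=cv2.INTER_CUBIC))
a=cv2.imread('pics/side1.png')
cv2.imwrite('pics/c4.png',cv2.resize(a[70:190,205:345],None,fx=5,fy=5,interpolation=cv2.INTER_CUBIC))
E
```

```text
4.9 [ 0.5649 -0.1982  0.1116] [-1.7996e+02  5.0000e-02 -6.7400e+00] [ 0.   0.8 -1.2] 0.0227 49.8
[0.48 0.29 6.2 ] [-0.03  0.01  0.16]
-0.021 peak period mm 10.1 amp 3.4 bright at y mm mod10 2.61
-0.0195 peak period mm 10.0 amp 5.1 bright at y mm mod10 2.99
-0.018 peak period mm 10.05 amp 8.4 bright at y mm mod10 5.1
-0.014 peak period mm 10.0 amp 9.4 bright at y mm mod10 5.6
-0.007 peak period mm 10.0 amp 13.7 bright at y mm mod10 5.88
0 peak period mm 10.0 amp 14.5 bright at y mm mod10 6.73
0.007 peak period mm 10.0 amp 9.7 bright at y mm mod10 8.12
0.014 peak period mm 9.95 amp 7.9 bright at y mm mod10 9.33
```

View pics/c4.png

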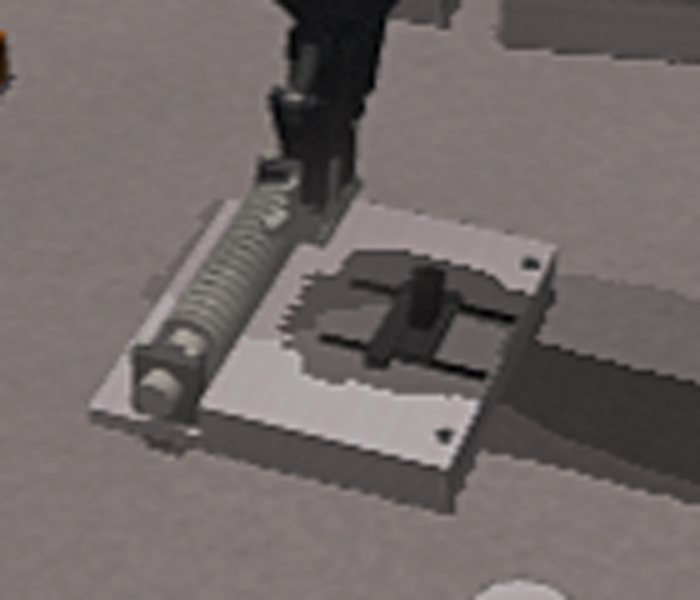

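The side view shows the leaf held clear above the ledge near the screw, with its toothed shadow near (300,310). Next I lower it close to the ledge.

```bash
python3 - <<'E'
from h import *
w=place(REST,[[.008,.003,.1]])[0];to((w[0],w[1],.05,np.degrees(REST[2])))
E
```

```text
[0.28 0.19 6.2 ] [-0.03  0.01  0.16]
```

>>> servo_tool --pt "1.8 0.3 0.2 2 0 0 0.1" --pt "1.8 0.3 0.2 4 0 0 0.1" --pt "1.8 0.3 0.2 5.5 0 0 0.1" --pt "1.8 0.3 0.2 6.1 0 0 0.1" --pt "1.8 0.3 0.2 6.1 0 0 0.1" --pt "1.8 0.3 0.2 6.1 0 0 0.1"

```text
clock: 5.6
position: [0.5683, -0.2016, 0.0517]
tool_rot: [3.142, -0.001, -0.12]
force: [1.0, -0.1, -0.3]
grip_width: 0.0231
finger_force: 49.8
```

```bash
cat >> h.py <<'E'
def rp():
    o=bot.observe(); w=o['position'][:2]-REST[:2]; c,s=np.cos(REST[2]),np.sin(REST[2]); F=o['force']
    print('t',round(o['clock'],2),'TCP in rest mm',(np.array([c*w[0]+s*w[1],-s*w[0]+c*w[1],o['position'][2]])*1e3).round(2),'yaw',np.degrees(o['tool_rot'][2]-REST[2]).round(2),'F rest',np.round([c*F[0]+s*F[1],-s*F[0]+c*F[1],F[2]],1),'grip',round(o['grip_width'],4),round(o['finger_force'],1))
E
python3 - <<'E'
from h import *
rp(); snap('top','top2')
a=cv2.imread('pics/top2.png')
cv2.imwrite('pics/c5.png',cv2.resize(a[145:215,338:428],None,fx=8,fy=8,interpolation=cv2.INTER_CUBIC))
E
```

```text
t 5.6 TCP in rest mm [ 8.66  1.62 51.66] yaw -0.03 F rest [ 1.  -0.  -0.3] grip 0.0231 49.8
```

View pics/c5.png

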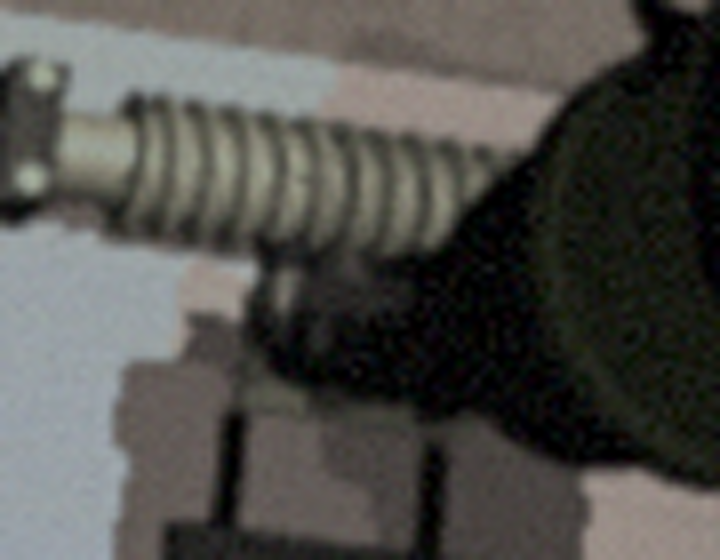

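The gripper hides the teeth, but the thread phase points to homes near rest y ≈ 3 mm. I shift 1.4 mm along y, lower the leaf to the ledge and judge the rest by force.

>>> servo_tool --pt "1.8 0 -0.14 0.2 0 0 0" --pt "1.8 0 -0.14 0.4 0 0 0" --pt "1.8 0 -0.14 0.5 0 0 0" --pt "1.8 0 -0.14 0.55 0 0 0" --pt "1.8 0 -0.14 0.55 0 0 0" --pt "1.8 0 -0.14 0.55 0 0 0"

```text
clock: 6.25
position: [0.5683, -0.2004, 0.0458]
tool_rot: [-3.142, -0.0, -0.121]
force: [-0.9, 0.5, 4.1]
grip_width: 0.0232
finger_force: 50.4
```

```bash
python3 -c "
from h import *
rp()"
```

```text
t 6.25 TCP in rest mm [ 8.5   2.85 45.78] yaw -0.05 F rest [-0.9  0.4  4.1] grip 0.0232 50.4
```

>>> servo_tool --pt "1.8 0.2 0 0 0 0 0" --pt "1.8 0.4 0 0 0 0 0" --pt "1.8 0.6 0 0 0 0 0" --pt "1.8 0.8 0 0 0 0 0" --pt "1.8 0.9 0 0 0 0 0" --pt "1.8 0.9 0 0 0 0 0"

```text
clock: 6.85
position: [0.5734, -0.2011, 0.0458]
tool_rot: [-3.141, 0.007, -0.121]
force: [-27.7, 6.2, 33.2]
grip_width: 0.0225
finger_force: 54.3
```

```bash
python3 -c "
from h import *
rp()"
```

```text
t 6.85 TCP in rest mm [13.63  2.7  45.84] yaw -0.1 F rest [-28.2   2.9  33.2] grip 0.0225 54.3
```

Blocked at the crests. I back off, release, and look at the leaf against the thread without the gripper in the way.

>>> servo_tool --pt "1.8 -0.5 0 0 0 0 0" --pt "1.8 -0.9 0 0.0 0 0 0" --pt "1.8 -0.9 0 0 0 0 0" --pt "8.5 -0.9 0 -0.1 0 0 0" --pt "8.5 -0.9 0 -0.1 0 0 0" --pt "8.5 -0.9 0 -0.1 0 0 0" --pt "8.5 -0.9 0 -3 0 0 0" --pt "8.5 -0.9 0 -7 0 0 0" --pt "8.5 -0.9 0 -10 0 0 0" --pt "8.5 -0.9 4 -12 0 0 0"

```text
clock: 7.85
position: [0.5654, -0.2355, 0.1679]
tool_rot: [-3.139, -0.003, -0.114]
force: [0.5, -1.0, -0.4]
grip_width: 0.0854
finger_force: 0.0
```

>>> servo_tool --pt "8.5 0 5 0 0 0 0" --pt "8.5 0 10 0 0 0 0" --pt "8.5 0 15 0 0 0 0" --pt "8.5 0 18 0 0 0 0"

```text
clock: 8.25
position: [0.5398, -0.423, 0.1653]
tool_rot: [3.14, 0.001, -0.124]
force: [-0.4, 0.3, -1.2]
grip_width: 0.0851
finger_force: 0.0
```

```bash
python3 - <<'E'
from h import *
rp(); snap('top','top3'); snap('side','side3')
a=cv2.imread('pics/top3.png')
cv2.imwrite('pics/c6.png',cv2.resize(a[145:225,335:435],None,fx=7.5,fy=7.5,interpolation=cv2.INTER_CUBIC))
E
```

```text
t 8.25 TCP in rest mm [   6.82 -221.61  165.33] yaw -0.23 F rest [-0.4  0.2 -1.2] grip 0.0851 0.0
```

View pics/c6.png

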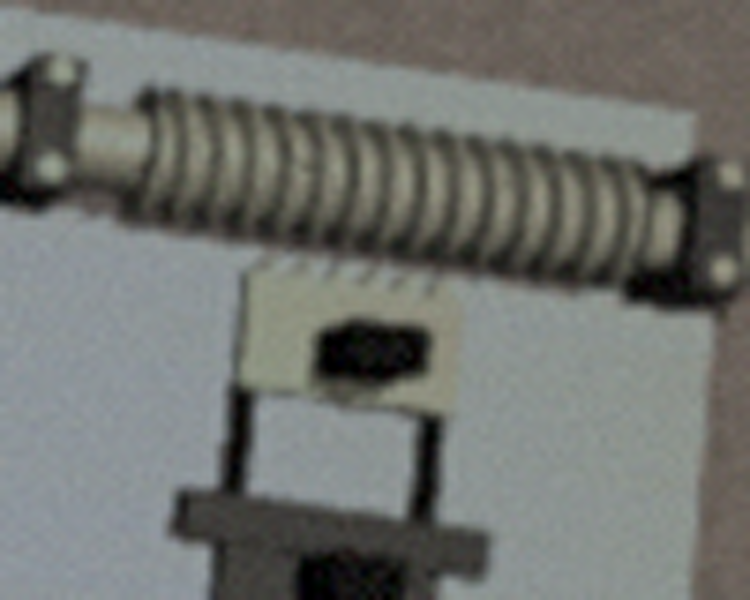

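```bash
python3 - <<'E'
from h import *
f='top3'; I=np.load('pics/top3.npz')['frame'].astype(np.float32); I0=np.load('pics/top0.npz')['frame'].astype(np.float32)
def samp(P,img=I):
    uv=np.array([proj(f,X) for X in place(REST,P)],np.float32)
    return cv2.remap(img,uv[None,:,0],uv[None,:,1],cv2.INTER_CUBIC)[0]
y=np.arange(-.066,.055,.0005)
for dx,z in((-.0235,.034),(-.0225,.034),(-.021,.034),(-.0196,.033),(-.018,.033),(.0175,.04),(.019,.04),(.0205,.04),(.022,.04)):
    v=samp(np.c_[0*y+.062+dx,y,0*y+z],I0).mean(1); m=v.mean(); v=v-np.polyval(np.polyfit(y,v,2),y)
    c=np.sum(v*np.exp(-2j*np.pi*y/.01)); print(dx,'mean',m.round(),'amp',round(2*abs(c)/len(y),1),'bright at',round((-np.angle(c)/2/np.pi*10)%10,2))
# screw ends profile along axis top of shank z~.047
ye=np.r_[np.arange(.108,.134,.002),np.arange(-.146,-.12,.002)]
v=samp(np.c_[0*ye+.062,ye,0*ye+.045],I0).mean(1); print('ends',list(zip((ye*1e3).round().astype(int).tolist(),v.round().astype(int).tolist())))
# leaf side edges (blue minus red) at z=.039
yy=np.arange(-.045,.046,.0025)
for x in(.002,.008,.014,.02,.026):
    v=samp(np.c_[0*yy+x,yy,0*yy+.039]); print(x,(v[:,0]-v[:,2]).round().astype(int).tolist())
xx=np.arange(-.016,.046,.002)
for yq in(-.022,.022): print('x-prof',yq,list(zip((xx*1e3).round().astype(int).tolist(),(lambda v:(v[:,0]-v[:,2]))(samp(np.c_[xx,0*xx+yq,0*xx+.039])).round().astype(int).tolist())))
a=cv2.resize(I[160:186,355:400].astype(np.uint8),None,fx=16,fy=16,interpolation=cv2.INTER_CUBIC); cv2.imwrite('pics/c7.png',a)
E
```

```text
-0.0235 mean 114.0 amp 2.4 bright at 9.98
-0.0225 mean 96.0 amp 3.1 bright at 0.85
-0.021 mean 70.0 amp 5.3 bright at 1.74
-0.0196 mean 55.0 amp 8.1 bright at 1.7
-0.018 mean 45.0 amp 12.1 bright at 1.97
0.0175 mean 95.0 amp 14.4 bright at 5.57
0.019 mean 121.0 amp 8.9 bright at 5.47
0.0205 mean 138.0 amp 3.4 bright at 5.36
0.022 mean 143.0 amp 0.6 bright at 4.18
ends [(108, 128), (110, 148), (112, 142), (114, 140), (116, 142), (118, 133), (120, 103), (122, 55), (124, 46), (126, 75), (128, 97), (130, 104), (132, 102), (134, 99), (-146, 96), (-144, 93), (-142, 91), (-140, 96), (-138, 97), (-136, 94), (-134, 94), (-132, 106), (-130, 122), (-128, 124), (-126, 126), (-124, 130), (-122, 128)]
0.002 [4, 7, 4, 3, 6, 1, -16, -18, -14, -14, -15, -15, -13, -10, -6, -4, -7, -10, -8, -7, -3, -5, -11, -12, -12, -14, -10, -8, -9, -11, -12, -4, 5, 9, 6, 10, 9]
0.008 [4, 0, 2, 4, 4, -1, -14, -19, -15, -12, -7, 0, -3, -1, -6, 0, 0, -1, -4, 9, -3, 2, -6, -9, -13, -12, -12, -11, -11, -10, -13, -7, 5, 7, 11, 10, 6]
0.014 [4, 1, 4, 5, 4, -1, -12, -19, -18, -10, -4, -5, 4, -4, 5, 2, -1, -6, 0, 5, 0, 2, -9
[... 360 characters left out ...]
-10, -14, -12, -6, 6, 10, 12, 11, 13]
x-prof -0.022 [(-16, -3), (-14, -2), (-12, 0), (-10, 1), (-8, 4), (-6, 2), (-4, -7), (-2, -11), (0, -12), (2, -15), (4, -14), (6, -11), (8, -13), (10, -6), (12, -6), (14, -7), (16, -2), (18, -6), (20, -13), (22, -14), (24, -16), (26, -14), (28, -14), (30, -15), (32, -12), (34, -7), (36, -3), (38, -5), (40, -11), (42, -8), (44, 1)]
x-prof 0.022 [(-16, 11), (-14, 8), (-12, 8), (-10, 9), (-8, 12), (-6, 8), (-4, -5), (-2, -8), (0, -13), (2, -8), (4, -14), (6, -11), (8, -12), (10, -11), (12, -12), (14, -13), (16, -14), (18, -15), (20, -15), (22, -14), (24, -9), (26, -14), (28, -12), (30, -7), (32, -2), (34, 3), (36, 6), (38, -1), (40, -8), (42, -5), (44, -6)]
```

View pics/c7.png

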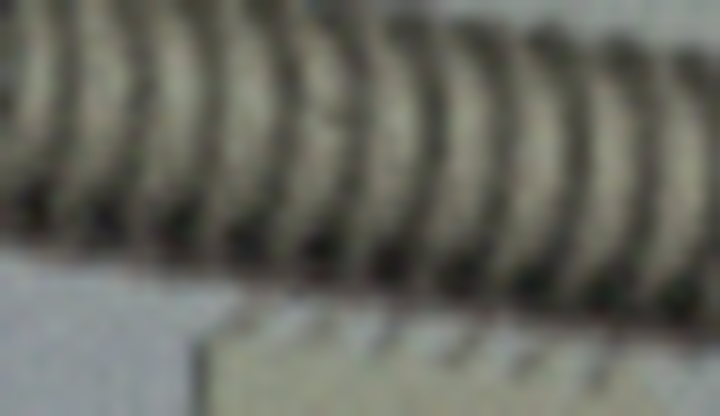

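The enlarged view gives the leaf's centre at rest y ≈ 0.8 mm in the image frame, with TCP y ≈ 2.8. The crests, from the screw's ends and the folded thread profile, are at ≈ 4.5 mm. The leaf therefore has to go about +3.7 mm, which agrees with the block and the +y side force. I go back and regrip it.

>>> servo_tool --pt "8.5 0.1 -5 0 0 0 0" --pt "8.5 0.1 -10 0 0 0 0" --pt "8.5 0.2 -15 0 0 0 0" --pt "8.5 0.2 -20 0 0 0 0" --pt "8.5 0.2 -22.4 1 0 0 0" --pt "8.5 0.2 -22.4 5 0 0 0" --pt "8.5 0.2 -22.4 7 0 0 0" --pt "8.5 0.2 -22.4 7 0 0 0"

```text
clock: 9.15
position: [0.5691, -0.1954, 0.0931]
tool_rot: [-3.141, 0.004, -0.119]
force: [-0.9, 1.1, 0.8]
grip_width: 0.0849
finger_force: 0.0
```

```bash
python3 -c "
from h import *
rp();w=place(REST,[[.0085,.0028,.1]])[0];to((w[0],w[1],.0465,np.degrees(REST[2])))"
```

```text
t 9.15 TCP in rest mm [ 8.75  7.86 93.05] yaw 0.01 F rest [-1.   1.   0.8] grip 0.0849 0.0
[-0.    0.51  4.66] [-0.05  0.25  0.01]
```

>>> servo_tool --pt "8.5 0 0.5 1 0 0 0" --pt "8.5 0 0.5 2.5 0 0 0" --pt "8.5 0 0.5 2.5 0 0 0"

```text
clock: 9.45
position: [0.5692, -0.2017, 0.0691]
tool_rot: [-3.141, 0.002, -0.121]
force: [-0.6, -0.7, 0.0]
grip_width: 0.0851
finger_force: 0.0
```

```bash
python3 -c "
from h import *
rp();w=place(REST,[[.0085,.0028,.1]])[0];to((w[0],w[1],.0465,np.degrees(REST[2])))"
```

```text
t 9.45 TCP in rest mm [ 9.57  1.62 69.14] yaw -0.08 F rest [-0.5 -0.8  0. ] grip 0.0851 0.0
[-0.1  -0.12  2.26] [-0.02  0.1  -0.08]
```

>>> servo_tool --pt "8.5 -0.1 -0.1 1.2 0 0 0" --pt "8.5 -0.1 -0.1 2.2 0 0 0" --pt "8.5 -0.1 -0.1 2.2 0 0 0" --pt "1.8 -0.1 -0.1 2.2 0 0 0" --pt "1.8 -0.1 -0.1 2.2 0 0 0" --pt "1.8 -0.1 -0.1 2.2 0 0 0" --pt "1.8 -0.1 -0.1 2.2 0 0 0" --pt "1.8 -0.1 -0.1 2.2 0 0 0" --force 50

```text
clock: 10.25
position: [0.5694, -0.2005, 0.049]
tool_rot: [3.142, -0.001, -0.121]
force: [-0.6, 1.0, 5.6]
grip_width: 0.0227
finger_force: 49.5
```

```bash
python3 -c "
from h import *
rp()"
```

```text
t 10.25 TCP in rest mm [ 9.63  2.82 49.03] yaw -0.05 F rest [-0.7  0.9  5.6] grip 0.0227 49.5
```

>>> servo_tool --pt "1.8 0 -0.2 0 0 0 0" --pt "1.8 0 -0.37 0 0 0 0" --pt "1.8 0 -0.37 0 0 0 0" --pt "1.8 0.2 -0.37 0 0 0 0" --pt "1.8 0.4 -0.37 0 0 0 0" --pt "1.8 0.6 -0.37 0 0 0 0" --pt "1.8 0.7 -0.37 0 0 0 0" --pt "1.8 0.7 -0.37 0 0 0 0"

```text
clock: 11.05
position: [0.5769, -0.1977, 0.0491]
tool_rot: [3.141, -0.001, -0.12]
force: [-0.0, 0.6, 6.0]
grip_width: 0.0227
finger_force: 49.8
```

```bash
python3 -c "
from h import *
rp()"
```

```text
t 11.05 TCP in rest mm [16.76  6.5  49.05] yaw -0.04 F rest [-0.1  0.5  6. ] grip 0.0227 49.8
```

It passed the old stop (14.6 in this grip) without resistance, so the teeth are entering. Continuing.

>>> servo_tool --pt "1.8 0.1 0 0 0 0 0" --pt "1.8 0.2 0 0 0 0 0" --pt "1.8 0.3 0 0 0 0 0" --pt "1.8 0.4 0 0 0 0 0" --pt "1.8 0.4 0 0 0 0 0"

```text
clock: 11.55
position: [0.5798, -0.1972, 0.049]
tool_rot: [-3.141, 0.002, -0.12]
force: [-8.3, 5.4, 15.0]
grip_width: 0.0229
finger_force: 51.0
```

```bash
python3 -c "
from h import *
rp()"
```

```text
t 11.55 TCP in rest mm [19.57  7.37 49.02] yaw -0.03 F rest [-8.9  4.4 15. ] grip 0.0229 51.0
```

>>> servo_tool --pt "1.8 0 -0.12 0 0 0 0" --pt "1.8 0 -0.12 0 0 0 0" --pt "1.8 0.1 -0.12 0 0 0 0" --pt "1.8 0.1 -0.12 0 0 0 0"

```text
clock: 11.95
position: [0.5801, -0.197, 0.049]
tool_rot: [3.142, 0.003, -0.121]
force: [-14.0, 3.3, 18.6]
grip_width: 0.0229
finger_force: 51.5
```

```bash
python3 -c "
from h import *
rp()"
```

```text
t 11.95 TCP in rest mm [19.8   7.6  49.05] yaw -0.08 F rest [-14.3   1.6  18.6] grip 0.0229 51.5
```

Seated: x 19.8, yaw offset −0.08°, light side force. Next I ease off, release and rise.

>>> servo_tool --pt "1.8 -0.08 -0.03 -0.1 0 0 0" --pt "1.8 -0.08 -0.03 -0.1 0 0 0" --pt "5 -0.08 -0.03 -0.1 0 0 0" --pt "5 -0.08 -0.03 -0.1 0 0 0" --pt "5 -0.08 -0.03 -0.1 0 0 0" --pt "5 -0.08 -0.03 -2 0 0 0" --pt "5 -0.08 -0.03 -5 0 0 0" --pt "5 -3 0 -7 0 0 0" --pt "1 -7 0.3 -7 0 0 0" --pt "0 -10.5 0.5 -7 0 0 0"

```text
clock: 12.95
position: [0.4755, -0.1893, 0.1191]
tool_rot: [3.141, -0.001, -0.12]
force: [0.8, -0.4, -0.4]
grip_width: 0.0216
finger_force: 0.0
```

```bash
python3 -c "
from h import *
rp();w=place(REST,[[-.082,.002,.1]])[0];to((w[0],w[1],.048,np.degrees(REST[2])))"
```

```text
t 12.95 TCP in rest mm [-84.89   2.74 119.11] yaw -0.04 F rest [ 0.9 -0.3 -0.4] grip 0.0216 0.0
[0.28 0.07 7.11] [ 0.02 -0.07 -0.04]
```

>>> servo_tool --pt "0 0.1 0.05 0 0 0 0" --pt "0 0.1 0.05 2 0 0 0" --pt "0 0.1 0.05 5 0 0 0" --pt "0 0.1 0.05 7.1 0 0 0" --pt "0 0.1 0.05 7.1 0 0 0" --pt "0 0.1 0.05 7.1 0 0 0"

```text
clock: 13.55
position: [0.478, -0.19, 0.0479]
tool_rot: [-3.141, 0.0, -0.12]
force: [-0.2, -0.9, 0.2]
grip_width: 0.0
finger_force: 0.0
```

```bash
python3 - <<'E'
from h import *
rp(); snap('side','side4'); a=cv2.imread('pics/side4.png')
cv2.imwrite('pics/c8.png',cv2.resize(a[80:180,215:335],None,fx=6,fy=6,interpolation=cv2.INTER_CUBIC))
E
```

```text
t 13.55 TCP in rest mm [-82.34   2.39  47.87] yaw -0.04 F rest [-0.1 -0.9  0.2] grip 0.0 0.0
```

View pics/c8.png

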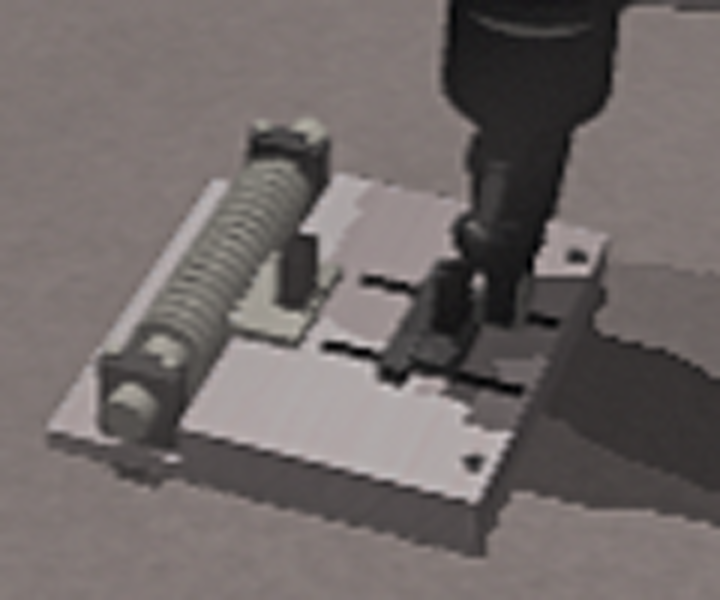

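The side view shows the leaf seated against the screw (285,290) and the closed fingers behind the tab (450,295). Next I push the bar.

>>> servo_tool --pt "0 0.5 0 0 0 0 0" --pt "0 1 0 0 0 0 0" --pt "0 1.6 0 0 0 0 0" --pt "0 2.2 0 0 0 0 0" --pt "0 2.8 0 0 0 0 0" --pt "0 3.4 0 0 0 0 0" --pt "0 3.9 0 0 0 0 0" --pt "0 4.3 0 0 0 0 0" --pt "0 4.5 0 0 0 0 0" --pt "0 4.6 0 0 0 0 0"

```text
clock: 14.6
position: [0.5234, -0.1955, 0.0475]
tool_rot: [-3.142, 0.0, -0.12]
force: [-2.3, -0.2, 1.7]
grip_width: -0.0003
finger_force: 1.3
```

```bash
python3 -c "
from h import *
rp()"
```

```text
t 14.6 TCP in rest mm [-36.61   2.34  47.47] yaw -0.04 F rest [-2.2 -0.5  1.7] grip -0.0003 1.3
```

Friction only (about 2.3 N), so no contact yet. Continuing slowly.

>>> servo_tool --pt "0 0.1 0 0 0 0 0" --pt "0 0.2 0 0 0 0 0" --pt "0 0.3 0 0 0 0 0" --pt "0 0.4 0 0 0 0 0" --pt "0 0.4 0 0 0 0 0"

```text
clock: 15.1
position: [0.5275, -0.196, 0.0475]
tool_rot: [-3.142, -0.0, -0.12]
force: [-1.3, 0.0, -0.9]
grip_width: -0.0001
finger_force: 0.7
```

```bash
python3 -c "
from h import *
rp()"
```

```text
t 15.1 TCP in rest mm [-32.55   2.33  47.53] yaw -0.04 F rest [-1.3 -0.1 -0.9] grip -0.0001 0.7
```

>>> servo_tool --pt "0 0.1 0 0 0 0 0" --pt "0 0.2 0 0 0 0 0" --pt "0 0.3 0 0 0 0 0" --pt "0 0.3 0 0 0 0 0"

```text
clock: 15.5
position: [0.5278, -0.1961, 0.0473]
tool_rot: [-3.141, 0.005, -0.121]
force: [-17.0, 3.7, 11.3]
grip_width: -0.0001
finger_force: 8.7
```

```bash
python3 -c "
from h import *
rp()"
```

```text
t 15.5 TCP in rest mm [-32.17   2.23  47.28] yaw -0.07 F rest [-17.3   1.7  11.3] grip -0.0001 8.7
```

The bar stopped firm against the leaf, at 17 N and at the expected place. I back straight off, rise and check.

>>> servo_tool --pt "0 -0.3 0 0 0 0 0" --pt "0 -1 0 0 0 0 0" --pt "0 -2.5 0 0 0 0 0" --pt "0 -3 0 -3 0 0 0" --pt "0 -3 0 -7 0 0 0" --pt "0 -3 0 -11 0 0 0" --pt "0 -3 4 -13 0 0 0" --pt "0 -3 9 -13 0 0 0" --pt "0 -3 14 -13 0 0 0" --pt "0 -3 19 -13 0 0 0"

```text
clock: 16.5
position: [0.4772, -0.3835, 0.1781]
tool_rot: [3.141, -0.001, -0.12]
force: [1.5, 1.3, -0.0]
grip_width: 0.0
finger_force: 0.0
```

```bash
python3 - <<'E'
from h import *
rp(); snap('top','top5'); snap('side','side5')
a=cv2.imread('pics/top5.png')[145:225,335:435]; b=cv2.imread('pics/side5.png')[80:180,215:335]
f=lambda i:cv2.resize(i,(400,400*i.shape[0]//i.shape[1]),interpolation=cv2.INTER_CUBIC)
A,B=f(a),f(b); h=max(len(A),len(B)); c=np.zeros((h,800,3),np.uint8); c[:len(A),:400]=A; c[:len(B),400:]=B
cv2.imwrite('pics/c9.png',c)
f='top5'; I=np.load('pics/top5.npz')['frame'].astype(np.float32)
def samp(P):
    uv=np.array([proj(f,X) for X in place(REST,P)],np.float32)
    return cv2.remap(I,uv[None,:,0],uv[None,:,1],cv2.INTER_CUBIC)[0]
x=np.arange(-.005,.03,.0015)
for y in(-.02,-.012,.022,.03):
    print(y,list(zip((x*1e3).round(1).tolist(),samp(np.c_[x,0*x+y,0*x+.04]).mean(1).round().astype(int).tolist())))
# bystanders moved?
d=cv2.absdiff(cv2.imread('pics/top0.png'),cv2.imread('pics/top5.png')).max(2); d=cv2.medianBlur(d,3)
n,l,s,_=cv2.connectedComponentsWithStats((d>40).astype(np.uint8)); print(s[1:][s[1:,4]>6].tolist())
E
```

```text
t 16.5 TCP in rest mm [ -60.03 -189.78  178.12] yaw -0.03 F rest [ 1.4  1.5 -0. ] grip 0.0 0.0
-0.02 [(-5.0, 24), (-3.5, 40), (-2.0, 54), (-0.5, 60), (1.0, 60), (2.5, 59), (4.0, 59), (5.5, 62), (7.0, 90), (8.5, 122), (10.0, 130), (11.5, 136), (13.0, 140), (14.5, 139), (16.0, 140), (17.5, 138), (19.0, 136), (20.5, 135), (22.0, 136), (23.5, 137), (25.0, 133), (26.5, 131), (28.0, 133), (29.5, 134)]
-0.012 [(-5.0, 21), (-3.5, 35), (-2.0, 52), (-0.5, 60), (1.0, 62), (2.5, 63), (4.0, 56), (5.5, 61), (7.0, 82), (8.5, 113), (10.0, 137), (11.5, 141), (13.0, 143), (14.5, 123), (16.0, 88), (17.5, 59), (19.0, 26), (20.5, 5), (22.0, 6), (23.5, 5), (25.0, 2), (26.5, -1), (28.0, 10), (29.5, 36)]
0.022 [(-5.0, 57), (-3.5, 64), (-2.0, 66), (-0.5, 63), (1.0, 63), (2.5, 61), (4.0, 57), (5.5, 68), (7.0, 97), (8.5, 128), (10.0, 141), (11.5, 144), (13.0, 142), (14.5, 140), (16.0, 139), (17.5, 139), (19.0, 141), (20.5, 141), (22.0, 140), (23.5, 139), (25.0, 140), (26.5, 141), (28.0, 138), (29.5, 137)]
0.03 [(-5.0, 62), (-3.5, 66), (-2.0, 58), (-0.5, 55), (1.0, 59), (2.5, 64), (4.0, 60), (5.5, 61), (7.0, 81), (8.5, 113), (10.0, 137), (11.5, 140), (13.0, 141), (14.5, 140), (16.0, 140), (17.5, 141), (19.0, 140), (20.5, 137), (22.0, 140), (23.5, 142), (25.0, 139), (26.5, 139), (28.0, 138), (29.5, 135)]
[[367, 174, 27, 7, 77], [360, 182, 42, 29, 699], [357, 210, 43, 21, 525], [136, 222, 31, 23, 434], [509, 231, 3, 11, 31], [342, 234, 146, 150, 8009], [486, 360, 26, 24, 341]]
```

View pics/c9.png

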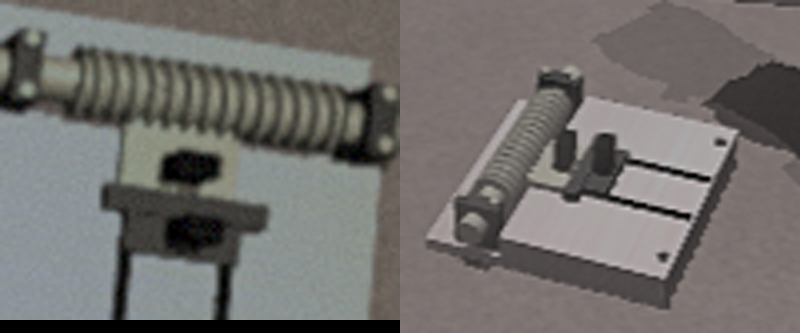

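The leaf's teeth are home in the thread. The bar lies flat along the leaf's back edge at x ≈ 7.5 mm (8 expected), uniform along y, and no other objects moved. Handing in.

```bash
python3 -c "
from workcell import bot
print(bot.job_done())"
```

```text
the job is handed in; nothing more can be done
None
```

Leaf_10 is seated fully home and square in the screw's thread, with the check bar slid up flat against its back edge and everything else left in place; the job was handed in at about 16.6 s of the 48 s allowed.

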